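# Pack the syrup crate and scan it out

## Robot

A 6-joint arm with a two-finger parallel gripper is mounted at the origin on the work surface. World frame = base frame: x ahead of the robot, y to its left, z up, the work surface at z = 0. Lengths are in m, angles in rad, forces in N, time in s.
With the tool pointing down it reaches from about 0.35 to 0.85 m from the base axis. Payload 8.1 kg.
Tool frame: the origin (TCP) lies midway between the tips of the shut fingers; the grasp point (between the pads) lies 19 mm behind it; z points along the fingers, y is the line along which they close (so a half turn about z gives the same grasp; the last joint's range is limited). The gripper opens to 85 mm and grips with 20 to 120 N. Pads are 22 mm wide; open, the fingers measure 114 mm over their backs; the gripper's body (76 mm by 85 mm) begins 54 mm behind the grasp point. The pads swing forward as they close: fully open they stand 13 mm farther back than shut.
Start: joints at [-1.287, 0.13, 1.488, -0, 1.523, -0.085], TCP at [0.216, -0.56, 0.21] pointing down, gripper open.
Joint ranges: [-2.96, 2.96], [-0.89, 2.26], [0.02, 2.5], [-1.34, 4.48], [0, 2.73], [-2.66, 2.66]. Speed limits (rad/s): [2.39, 2.39, 2.79, 3.14, 3.14, 3.14].

## Interface

Orientations are given as a 3x3 rotation matrix whose columns are the frame's x, y, z axes.
In Python, from cell import arm, cams, models gives the robot as it stands.
- The arm moves only by the shell command python3 -m pendant 'ROWS' [FORCE]. ROWS is JSON, a list of rows, each an object of numbers: "tx", "ty", "tz": the shift along the world's x, y, z in cm; "twist": the turn about the world's z in degrees; "grip": the finger opening in cm, from 0 to 8.54. In form: [{"tx": .., "ty": .., "tz": .., "twist": .., "grip": ..}, ...]. A call has 1 to 8 rows; each row shifts and turns the commanded pose from where the row before left it; what a row does not reach is not made up. A row lasts 1/10 s, in which the tool goes at most 50 mm and 8.59 degrees, less where a joint would pass 70% of its speed; a pose out of reach is approached as far as the arm can. A call is refused whole if a number of a shift passes 5 or a number of a turn 8.59, either way. A call with a gripper value outside its range is refused whole. The fingers move at their own pace and stop on an object; FORCE is the grip in N (left out, the last holds). Time passes only in rows, so rows that do not move let the fingers close. It gives the time, the measured TCP pose, the force, the opening and the grip force at its end, in the units of the state.
- arm.read_state(): the state, without advancing time (a new reading comes with each control period).
- cams.capture(name): name is "side" or "top" or "wrist"; returns a dict with "frame" (480x640x3 uint8, red, green, blue), "range_z" (480x640 float32, m along the optical axis (not along the pixel's ray), 0 where there is no reading), "camera_matrix" (3x3 intrinsics, pixels), "xyz" and "rotation" of the camera in the world; the wrist camera has in their place "T_tool_cam" (4x4, takes a point from camera to tool coordinates, whose origin is the TCP and whose axes are the flange's). Camera axes: x right, y down, z forward; pixel columns grow to the right and rows downward; lengths in m; the calibration is good to about 2 mm. A picture is of the moment at which its call begins: read the wrist's pose just before it.
- arm.hand_in(): hands the job in; it is judged then, once.
Trained networks look in a picture, given as the dict that the camera call returned (one of the last four; its "shot" number tells which), for a name from the list of things; names that differ only in an ending like _2 or _b are one class to them, and where a whole thing is asked for, a point or a joint stands for the part that bears it (a point fixed in the world has none). Each returns a list of dicts, best first, with "p" (0 to 1); they miss things now and then, are a little off and sometimes report something else, mostly with a low value. They report only what shows in the picture. A call takes as long as a camera call.
- models.silhouettes(picture, query): "region" (480x640 bool, what is visible of it) and "xy" ([column, row] in pixels, amid what is visible of it).
- models.landmark_of(picture, query): "xy" ([column, row] in pixels: a listed point, or the origin of a listed thing).
The state is a dict: "t": time; "qpos": joint angles; "joint_vel": joint speeds; "joint_efforts": joint torques, N m; "position": TCP position; "tool_rot": TCP orientation; "ft_force": force on the tool from outside, world axes, zero at the start; "ft_torque": the same for the moment, N m; "gripper_width": finger opening in m; "grip_force": force on a finger pad.
Only numpy, scipy, OpenCV 4.12 (cv2) and the standard library are available. Lean on these libraries where they do the work, as an engineer would, in place of code of your own. Each camera call takes 0.05 s, during which the arm holds its last target. There are 200 camera calls.

## Task

Pack the two loose brown syrup bottles into the two empty cells of the blue crate, one to a cell, carried and standing upright and set down gently rather than dropped. Then scan the full crate out: pick up the hand scanner, hold it steady for at least a second about 10 cm in front of the barcode label on the crate's end, pointing at the middle of the label, and lay it back flat on its charging pad. Leave the bottles already packed and everything else on the counter where they are.

Things in the scene. Friction and masses are not known exactly. Their poses are not given: they have to be found in the camera images.
- crate: Blue plastic bottle crate, fixed to the counter, open on top, outside 162 (x) by 240 (y) by 85 mm high, walls 6 mm. Origin: centre of its underside, z up. Six 72 mm square cells, centres at x = -39 or +39 and y = -78, 0 or +78 mm; dividers 6 mm thick, 70 mm high. Four cells hold a bottle; any two are empty.
- crate_floor (a point): Middle of the crate at the level on which bottles stand (top of the flat grey pads in the cells), 10 mm above the crate's origin; axes as the crate's. A bottle standing in a cell has its origin at this height.
- label: White barcode label, 88 wide by 48 mm high, on a sloping blue holder fixed to the crate's -y end. Origin: centre of its face, 140 mm along -y from the crate's origin and 52 mm above its underside. Its x axis points straight out of the face: along the crate's -y, tipped up 35 degrees. The holder stands out 36 mm from the crate's end wall at its foot.
- bottle_a: Brown glass syrup bottle, one of the two loose ones, on the counter, upright. Origin: centre of its underside, z up. 165 mm high in all: body 58 mm across up to 87 mm, then a shoulder narrowing to a straight black cap sleeve 31 mm across from 115 to 165 mm (the place to grip from above); cream label. About 0.4 kg.
- bottle_b: Brown glass syrup bottle, one of the two loose ones, on the counter, upright. Origin: centre of its underside, z up. 165 mm high in all: body 58 mm across up to 87 mm, then a shoulder narrowing to a straight black cap sleeve 31 mm across from 115 to 165 mm (the place to grip from above); cream label. About 0.4 kg.
- packed0: Brown glass syrup bottle, one of the four already standing in the crate (which cells varies; it has 7 mm of play each way), upright. Origin: centre of its underside, z up. 165 mm high in all: body 58 mm across up to 87 mm, then a shoulder narrowing to a straight black cap sleeve 31 mm across from 115 to 165 mm (the place to grip from above); cream label. About 0.4 kg.
- packed1: Brown glass syrup bottle, one of the four already standing in the crate (which cells varies; it has 7 mm of play each way), upright. Origin: centre of its underside, z up. 165 mm high in all: body 58 mm across up to 87 mm, then a shoulder narrowing to a straight black cap sleeve 31 mm across from 115 to 165 mm (the place to grip from above); cream label. About 0.4 kg.
- packed2: Brown glass syrup bottle, one of the four already standing in the crate (which cells varies; it has 7 mm of play each way), upright. Origin: centre of its underside, z up. 165 mm high in all: body 58 mm across up to 87 mm, then a shoulder narrowing to a straight black cap sleeve 31 mm across from 115 to 165 mm (the place to grip from above); cream label. About 0.4 kg.
- packed3: Brown glass syrup bottle, one of the four already standing in the crate (which cells varies; it has 7 mm of play each way), upright. Origin: centre of its underside, z up. 165 mm high in all: body 58 mm across up to 87 mm, then a shoulder narrowing to a straight black cap sleeve 31 mm across from 115 to 165 mm (the place to grip from above); cream label. About 0.4 kg.
- scanner: Dark grey barcode scanner with yellow bands, flat on its charging pad. 165 mm long (x), 34 mm thick (z), 0.22 kg. Origin: centre of its underside. Handle 44 mm wide (y) from x = -82 to +27 mm, head 62 mm wide from there to x = +82 mm. It reads straight ahead along +x from the red window in the head's end; always on, no trigger. Grip across the handle near x = -10 mm.
- scanner_window (a point): Centre of the scanner's window: x = +83 mm, y = 0, z = +17 mm from the scanner's origin; axes as the scanner's (x is the reading direction).
- charger: The scanner's charging pad: flat black plate fixed to the counter, 200 (its x) by 120 (its y) by 8 mm thick. Origin: centre of its underside; the scanner lies on its top, 8 mm above it, its long axis roughly along the plate's, and starts near its centre.
- green_bottle: Bystander: green glass bottle with white label and red cap, 58 mm across, 173 mm high, on the counter near the loose brown ones. Not to be packed. Origin: centre of its underside.
- mustard_jar: Bystander: squat mustard jar with yellow lid, 68 mm across, 85 mm high. Origin: centre of its underside.
- spray_can: Bystander: white and green spray can, 60 mm across, 190 mm high. Origin: centre of its underside.
- jug: Bystander: clear plastic measuring jug, 90 mm across, 120 mm high, with a handle. Origin: centre of its underside.
- spatula: Bystander: spatula, 200 mm long, red handle, lying flat on the counter nearest the robot (under 30 mm high). Origin: under its middle, x along its length.

How it is judged:
By the outcome, as a careful person would: the job done as asked, in the order asked, and still so for the second after the job is handed in, with the robot touching nothing.
It also fails if it takes over 72 s, if anything falls off the work surface, if the arm or the gripper's body presses on something with over 40 N, if the wrist force passes 120 N, or if a joint passes its speed limit or range.

## Working session

There is one attempt and no reset: what is moved stays moved. The work goes in short steps, Python scripts to look and compute and a shell command to move; the robot and the scene stay as the last step left them, time stands still between calls to the robot, and variables do not carry over. Pictures are saved under pics/ and viewed, at most 10 in all, crops included, and the job is handed in when it is done.

```bash
ls; mkdir -p pics; python3 - <<'E'
from cell import arm,cams,models
import cv2,numpy as np
s=arm.read_state();print(s)
for n in("side","top"):
    c=cams.capture(n);cv2.imwrite(f"pics/{n}0.png",c["frame"][...,::-1]);np.savez(f"{n}0.npz",**{k:v for k,v in c.items()})
    print(n,c["xyz"],c["rotation"],c["camera_matrix"])
E
```

```text
pics
{'t': 0.0, 'qpos': array([-1.28738963e+00,  1.31149735e-01,  1.48927718e+00, -2.22293035e-06,
        1.52296672e+00, -8.53944145e-02]), 'joint_vel': array([ 0.00090824,  0.00055386,  0.0013201 , -0.00135232, -0.00151516,
       -0.00214187]), 'joint_efforts': array([-1.27839194e-03, -5.69389379e+01, -5.00566328e+01, -3.57244135e-04,
        1.45165657e-02,  1.74152336e-05]), 'position': array([ 0.21616071, -0.5590947 ,  0.20905242]), 'tool_rot': array([[ 9.32760211e-01,  3.60497065e-01, -5.05737109e-04],
       [ 3.60497388e-01, -9.32758621e-01,  1.72851770e-03],
       [ 1.51394909e-04, -1.79460944e-03, -9.99998378e-01]]), 'ft_force': array([ 0.54209943,  0.28503684, -0.88602104]), 'ft_torque': array([-0.01020655,  0.00356362, -0.00236518]), 'grip_force': 0.0, 'gripper_width': 0.08547073520209203}
side [0.0545425  0.83455779 0.62073615] [[-0.85438131 -0.26175195  0.44890812]
 [-0.51946167  0.40716392 -0.75125037]
 [ 0.01386206 -0.87504483 -0.48384335]] [[519.80338576   0.         325.24398385]
 [  0.         519.80338576 242.06138123]
 [  0.           0.           1.        ]]
top [ 0.38500923 -0.04440895  0.95017866] [[ 0.02569649 -0.97656554  0.2136807 ]
 [-0.99966198 -0.02594719  0.00163176]
 [ 0.0039509  -0.21365041 -0.97690219]] [[446.47695891   0.         317.53373943]
 [  0.         446.47695891 242.46512962]
 [  0.           0.           1.        ]]
```

View pics/top0.png

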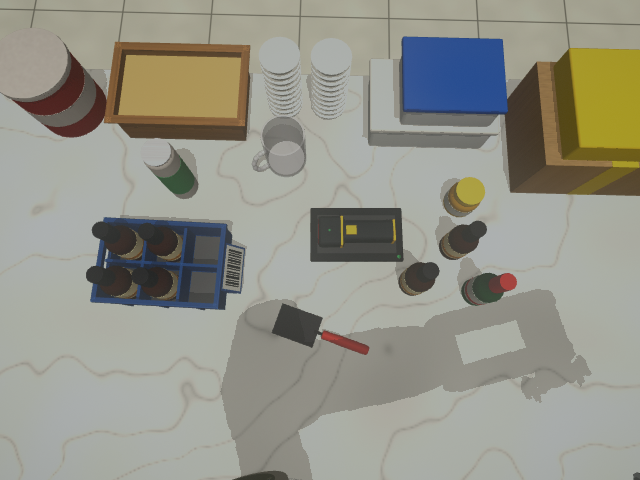

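View pics/side0.png

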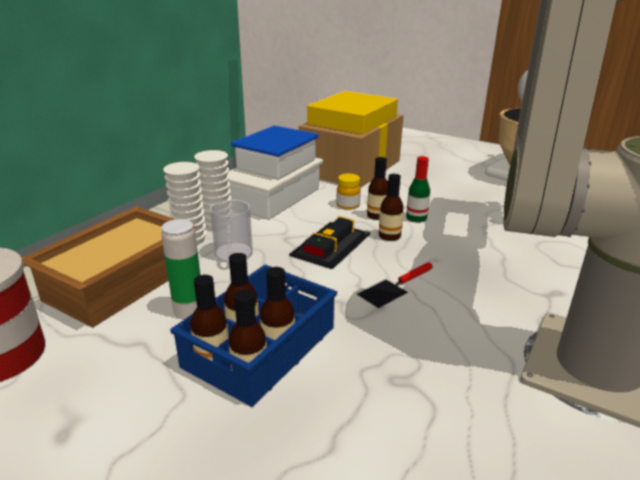

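The top view shows the loose bottles' caps at about (478,230) and (430,270). The green bottle is at (505,282) and the scanner at (357,233), with its red window toward the crate (+y). The empty crate cells are the two label-end ones, at (206,250) and (200,283). The side view agrees.

```bash
cat > h.py <<'E'
import numpy as np
def cloud(c,R=None,p=None):
    K=c["camera_matrix"];z=c["range_z"];v,u=np.mgrid[:480,:640]
    P=np.stack([(u-K[0,2])/K[0,0]*z,(v-K[1,2])/K[1,1]*z,z],-1)
    if R is None:R,p=c["rotation"],c["xyz"]
    P=P@R.T+p;P[z==0]=np.nan;return P
def ray(c,xy):
    K=c["camera_matrix"];d=np.array([(xy[0]-K[0,2])/K[0,0],(xy[1]-K[1,2])/K[1,1],1])@c["rotation"].T
    return c["xyz"],d/np.linalg.norm(d)
def tri(rs):
    A=sum(np.eye(3)-np.outer(d,d) for o,d in rs);b=sum((np.eye(3)-np.outer(d,d))@o for o,d in rs)
    return np.linalg.solve(A,b)
def circ(q):
    from scipy.optimize import least_squares
    s=least_squares(lambda x:np.hypot(*(q-x[:2]).T)-x[2],[*q.mean(0),.015],loss="soft_l1",f_scale=.002);return s.x
E
python3 - <<'E'
from cell import arm,cams,models
from h import *
import cv2
np.set_printoptions(precision=4,suppress=True)
C={n:cams.capture(n) for n in("top","side")}
W={n:cloud(C[n]) for n in C}
for q in("bottle_a","packed0","scanner","scanner_window","charger","label","crate","crate_floor","green_bottle"):
    for n in C:
        l=models.landmark_of(C[n],q);print(q,n,[(np.round(x["xy"],1).tolist(),round(float(x["p"]),2)) for x in l[:7]])
# caps
for n in C:
    P=W[n];m=(P[...,2]>.12)&(P[...,2]<.185)&(P[...,0]>.25)&(P[...,0]<.62)&(abs(P[...,1])<.5)
    k,L=cv2.connectedComponents(m.astype(np.uint8))
    for i in range(1,k):
        q=P[L==i]
        if len(q)<25: continue
        print(n,"cap",len(q),"mean",q.mean(0),"min",q.min(0),"max",q.max(0),"circ",circ(q[:,:2]))
for n in C:
    for q in("scanner","charger","crate","label"):
        s=models.silhouettes(C[n],q)
        if not s:continue
        P=W[n][s[0]["region"]];P=P[~np.isnan(P[:,0])]
        print(n,q,s[0]["p"],"med",np.median(P,0),"pct2",np.percentile(P,2,0),"98",np.percentile(P,98,0))
        t=P[P[:,2]>np.percentile(P[:,2],90)-.006]
        r=cv2.minAreaRect((t[:,:2]*1000).astype(np.float32));print("   toprect",r)
E
```

```text
bottle_a top [([408.7, 281.8], 0.89), ([453.6, 245.8], 0.62)]
bottle_a side [([390.0, 239.3], 0.84), ([378.2, 215.8], 0.81), ([216.2, 356.6], 0.6)]
packed0 top [([134.0, 279.7], 0.82), ([173.7, 248.1], 0.75), ([137.5, 248.1], 0.68), ([172.6, 287.6], 0.61), ([172.3, 267.3], 0.53)]
packed0 side [([277.1, 347.0], 0.86), ([215.4, 358.0], 0.56)]
scanner top [([356.4, 233.2], 0.89)]
scanner side [([328.8, 237.8], 0.57), ([259.7, 349.9], 0.39)]
scanner_window top [([169.6, 283.0], 0.66), ([318.2, 233.2], 0.6)]
scanner_window side [([312.8, 249.0], 0.78)]
charger top [([356.6, 232.2], 0.61)]
charger side [([332.6, 245.9], 0.71)]
label top [([230.3, 267.6], 0.92), ([450.3, 246.0], 0.61)]
label side [([303.6, 287.2], 0.61)]
crate top [([170.6, 266.0], 0.81)]
crate side [([261.6, 349.1], 0.61), ([332.8, 245.7], 0.42)]
crate_floor top [([169.5, 268.4], 0.7)]
crate_floor side []
green_bottle top [([473.7, 295.3], 0.7)]
green_bottle side [([417.4, 219.3], 0.98), ([351.2, 204.9], 0.38)]
top cap 488 mean [0.5657 0.3404 0.1589] min [0.5512 0.3275 0.12  ] max [0.584  0.3604 0.1785] circ [0.5672 0.3437
[... 2577 characters left out ...]
.09454345703125, 164.8121337890625), 3.3305816650390625)
side charger 0.61 med [ 0.5774 -0.0842  0.0059] pct2 [ 0.5511 -0.2204 -0.0009] 98 [ 0.6654 -0.0253  0.0089]
   toprect ((611.7858276367188, -126.5142593383789), (122.78334045410156, 206.33294677734375), 0.9307699203491211)
side crate 0.57 med [0.4742 0.3245 0.0492] pct2 [ 0.4415  0.1318 -0.0003] 98 [0.6063 0.3903 0.0845]
   toprect ((527.1270141601562, 266.64178466796875), (250.7391815185547, 173.4180145263672), 88.17801666259766)
side label 0.21 med [0.5551 0.3581 0.109 ] pct2 [0.539  0.3325 0.0452] 98 [0.5805 0.3744 0.1739]
   toprect ((566.5542602539062, 347.0074768066406), (29.44598388671875, 30.592557907104492), 81.92750549316406)
```

```bash
python3 - <<'E'
from h import *
import cv2
from scipy.optimize import minimize
np.set_printoptions(precision=4,suppress=True)
for n in("top","side"):
    c=dict(np.load(n+"0.npz"));P=cloud(c).reshape(-1,3)
    P=P[(P[:,0]>.4)&(P[:,0]<.65)&(P[:,1]>.1)&(P[:,1]<.42)]
    rim=P[(P[:,2]>.079)&(P[:,2]<.091)][:,:2]
    def sd(p,q,h):
        ct,st=np.cos(p[2]),np.sin(p[2]);d=q-p[:2];return np.stack([d[:,0]*ct+d[:,1]*st,-d[:,0]*st+d[:,1]*ct],1)
    def cost(p):
        l=abs(sd(p,rim,0));e=np.minimum(abs(l[:,0]-.078),abs(l[:,1]-.117));return np.minimum(e,.006).mean()
    best=min((minimize(cost,[.527+a,.267+b,t],method="Nelder-Mead",options=dict(initial_simplex=np.array([.527+a,.267+b,t])+np.vstack([np.zeros(3),np.diag([.004,.004,.03])]),xatol=1e-5,fatol=1e-8)) for a in(-.004,0,.004) for b in(-.004,0,.004) for t in(-.05,-.03,0,.03)),key=lambda r:r.fun)
    p=best.x;print(n,"crate",p,np.degrees(p[2]),best.fun,len(rim))
    ct,st=np.cos(p[2]),np.sin(p[2]);R=np.array([[ct,-st],[st,ct]])
    for v in[(-.039,-.078),(.039,-.078),(0,-.14)]:print("  ",v,p[:2]+R@np.array(v))
    if n=="top":
        fl=P[(P[:,2]<.03)];l=sd(p,fl[:,:2],0)
        for v in[-.039,.039]:
            m=(abs(l[:,0]-v)<.02)&(abs(l[:,1]+.078)<.02);print("  floor z",np.median(fl[m,2]),m.sum())
    # scanner
    P=cloud(c).reshape(-1,3);P=P[(abs(P[:,0]-.612)<.05)&(abs(P[:,1]+.126)<.1)]
    t=P[(P[:,2]>.034)&(P[:,2]<.05)];r=cv2.minAreaRect((t[:,:2]*1000).astype(np.float32));print("scan",r,np.median(t[:,2]))
    for a in np.arange(-.21,-.04,.015):
        q=t[abs(t[:,1]-a)<.004]
        if len(q)>5:print(round(a,3),np.percentile(q[:,0],[3,97]),len(q))
E
```

```text
top crate [ 0.5267  0.2648 -0.031 ] -1.7761555885180544 0.0031979171787909068 2334
   (-0.039, -0.078) [0.4853 0.188 ]
   (0.039, -0.078) [0.5633 0.1856]
   (0, -0.14) [0.5224 0.1249]
  floor z 0.010515102672143284 333
  floor z 0.010632089627260588 308
scan ((612.2157592773438, -125.72743225097656), (61.64558792114258, 165.13223266601562), 1.3946669101715088) 0.042191282176185396
-0.21 [0.5992 0.6245] 13
-0.195 [0.5951 0.6342] 80
-0.18 [0.5947 0.6336] 77
-0.165 [0.5936 0.6329] 73
-0.15 [0.5929 0.6329] 67
-0.135 [0.5932 0.633 ] 76
-0.12 [0.5922 0.6322] 80
-0.105 [0.5917 0.6318] 79
-0.09 [0.5823 0.64  ] 114
-0.075 [0.582 0.639] 105
-0.06 [0.5815 0.6389] 104
-0.045 [0.5842 0.6383] 78
side crate [ 0.5243  0.2695 -0.0258] -1.4754538162031 0.0037498418389534855 2584
   (-0.039, -0.078) [0.4833 0.1925]
   (0.039, -0.078) [0.5612 0.1905]
   (0, -0.14) [0.5207 0.1296]
scan ((610.7238159179688, -123.78793334960938), (63.22987747192383, 166.73159790039062), 0.9611634016036987) 0.039559207338037417
-0.195 [0.5942 0.632 ] 33
-0.18 [0.594  0.6332] 30
-0.165 [0.5937 0.6315] 21
-0.15 [0.593  0.6327] 25
-0.135 [0.5916 0.6311] 29
-0.12 [0.5932 0.6307] 25
-0.105 [0.592  0.6299] 30
-0.09 [0.5804 0.6391] 43
-0.075 [0.5806 0.6369] 45
-0.06 [0.5789 0.6352] 49
-0.045 [0.5846 0.6352] 69
```

```bash
python3 -m pendant '[{"tx":4,"ty":4,"twist":8.5},{"tx":4,"ty":4,"twist":8.5},{"tx":4,"ty":4,"twist":8.5},{"tx":4,"ty":4,"twist":8.5},{"tx":4,"ty":4,"twist":8.5},{"tx":4,"ty":4,"twist":8.5},{"tx":3,"ty":4,"twist":8.5},{"tx":2.4,"ty":3.5,"twist":8.5}]' 40;python3 -m pendant '[{"tz":0},{"tz":0}]'
```

```text
schema error: expected keys tx, ty, tz, twist, grip
schema error: expected keys tx, ty, tz, twist, grip
```

Both views agree on the crate (0.526, 0.267, yaw −1.6°), the scanner (0.6115, −0.125, axis 91.5°), and the bottles at (0.510, −0.2435) and (0.5895, −0.332).

```bash
python3 -m pendant '[{"tx":4,"ty":4,"tz":0,"twist":8.5,"grip":8.5},{"tx":4,"ty":4,"tz":0,"twist":8.5,"grip":8.5},{"tx":4,"ty":4,"tz":0,"twist":8.5,"grip":8.5},{"tx":4,"ty":4,"tz":0,"twist":8.5,"grip":8.5},{"tx":4,"ty":4,"tz":0,"twist":8.5,"grip":8.5},{"tx":4,"ty":4,"tz":0,"twist":8.5,"grip":8.5},{"tx":3,"ty":4,"tz":0,"twist":8.5,"grip":8.5},{"tx":2.4,"ty":3.5,"tz":0,"twist":8.5,"grip":8.5}]' 40;python3 -m pendant '[{"tx":0,"ty":0,"tz":0,"twist":0,"grip":8.5},{"tx":0,"ty":0,"tz":0,"twist":0,"grip":8.5}]'
```

```text
t: 2.3
position: [0.4839, -0.2703, 0.2102]
tool_rot: [[0.008, 1.0, 0.001], [1.0, -0.008, 0.0], [0.0, 0.001, -1.0]]
ft_force: [0.2, -0.3, 0.2]
gripper_width: 0.085
grip_force: 0.0
t: 2.5
position: [0.4829, -0.2718, 0.2101]
tool_rot: [[0.014, 1.0, -0.0], [1.0, -0.014, -0.0], [-0.0, -0.0, -1.0]]
ft_force: [0.7, -0.5, -0.4]
gripper_width: 0.0851
grip_force: 0.0
```

```bash
python3 -m pendant '[{"tx":1.4,"ty":1.4,"tz":0,"twist":0,"grip":8.5},{"tx":1.3,"ty":1.4,"tz":0,"twist":0,"grip":8.5},{"tx":0,"ty":0,"tz":-1.9,"twist":0,"grip":8.5},{"tx":0,"ty":0,"tz":-2,"twist":0,"grip":8.5},{"tx":0,"ty":0,"tz":-2,"twist":0,"grip":8.5},{"tx":0,"ty":0,"tz":-1.9,"twist":0,"grip":8.5},{"tx":0,"ty":0,"tz":-0.9,"twist":0,"grip":8.5},{"tx":0,"ty":0,"tz":0,"twist":0,"grip":8.5}]' 40;python3 -m pendant '[{"tx":0,"ty":0,"tz":0,"twist":0,"grip":2.5},{"tx":0,"ty":0,"tz":0,"twist":0,"grip":2.5},{"tx":0,"ty":0,"tz":0,"twist":0,"grip":2.5},{"tx":0,"ty":0,"tz":0,"twist":0,"grip":2.5},{"tx":0,"ty":0,"tz":0,"twist":0,"grip":2.5},{"tx":0,"ty":0,"tz":0,"twist":0,"grip":2.5}]' 50
```

```text
t: 3.3
position: [0.5079, -0.2451, 0.1215]
tool_rot: [[0.018, 1.0, -0.003], [1.0, -0.018, 0.001], [0.001, -0.003, -1.0]]
ft_force: [-0.1, 0.5, 0.7]
gripper_width: 0.085
grip_force: 0.0
t: 3.9
position: [0.5103, -0.2449, 0.1243]
tool_rot: [[0.015, 1.0, 0.002], [1.0, -0.015, -0.001], [-0.001, 0.002, -1.0]]
ft_force: [1.4, -0.5, 6.2]
gripper_width: 0.029
grip_force: 49.6
```

```bash
python3 -m pendant '[{"tx":0,"ty":0,"tz":1,"twist":0,"grip":2.5},{"tx":0,"ty":0,"tz":2,"twist":0,"grip":2.5},{"tx":0,"ty":0,"tz":2.5,"twist":0,"grip":2.5},{"tx":0,"ty":0,"tz":2.5,"twist":0,"grip":2.5},{"tx":0,"ty":0,"tz":2.5,"twist":0,"grip":2.5},{"tx":0,"ty":0,"tz":1.5,"twist":0,"grip":2.5},{"tx":0,"ty":1,"tz":0.5,"twist":0,"grip":2.5},{"tx":0,"ty":2,"tz":0,"twist":0,"grip":2.5}]' 50;python3 -m pendant '[{"tx":0,"ty":3,"tz":0,"twist":0,"grip":2.5},{"tx":0,"ty":3,"tz":0,"twist":0,"grip":2.5},{"tx":0,"ty":3,"tz":0,"twist":0,"grip":2.5},{"tx":-0.5,"ty":3,"tz":0,"twist":0,"grip":2.5},{"tx":-0.5,"ty":3,"tz":0,"twist":0,"grip":2.5},{"tx":-0.5,"ty":3,"tz":0,"twist":0,"grip":2.5},{"tx":-0.5,"ty":3,"tz":0,"twist":0,"grip":2.5},{"tx":-0.5,"ty":3,"tz":0,"twist":0,"grip":2.5}]'; python3 -m pendant '[{"tx":0,"ty":3,"tz":0,"twist":0,"grip":2.5},{"tx":0,"ty":3,"tz":0,"twist":0,"grip":2.5},{"tx":0,"ty":3,"tz":0,"twist":0,"grip":2.5},{"tx":0,"ty":3,"tz":0,"twist":0,"grip":2.5},{"tx":0,"ty":2,"tz":0,"twist":0,"grip":2.5},{"tx":0,"ty":1,"tz":0,"twist":0,"grip":2.5},{"tx":0,"ty":0,"tz":0,"twist":0,"grip":2.5},{"tx":0,"ty":0,"tz":0,"twist":0,"grip":2.5}]'
python3 - <<'E'
from cell import arm,cams
from h import *
import cv2
np.set_printoptions(precision=4,suppress=True)
s=arm.read_state();print(s["position"],s["ft_force"],s["gripper_width"],s["qpos"])
c=cams.capture("side");P=cloud(c);cv2.imwrite("pics/carry1.png",c["frame"][...,::-1])
w=cams.capture("wrist");cv2.imwrite("pics/w1.png",w["frame"][...,::-1]);np.savez("w1.npz",R=s["tool_rot"],p=s["position"],**w)
E
```

```text
t: 4.7
position: [0.5093, -0.2147, 0.2482]
tool_rot: [[0.017, 1.0, 0.0], [1.0, -0.017, -0.0], [-0.0, 0.0, -1.0]]
ft_force: [0.9, 0.4, -4.3]
gripper_width: 0.0289
grip_force: 49.9
t: 5.5
position: [0.4829, 0.0273, 0.2465]
tool_rot: [[0.015, 1.0, -0.003], [1.0, -0.015, 0.0], [0.0, -0.003, -1.0]]
ft_force: [-0.8, 0.5, -3.4]
gripper_width: 0.0291
grip_force: 49.9
t: 6.3
position: [0.484, 0.1749, 0.2474]
tool_rot: [[0.015, 1.0, -0.001], [1.0, -0.015, -0.001], [-0.001, -0.001, -1.0]]
ft_force: [-0.1, 0.3, -3.2]
gripper_width: 0.0293
grip_force: 50.0
[0.484  0.1749 0.2474] [-0.0986  0.3224 -3.2223] 0.02932882821242205 [ 0.2475 -0.1135  1.6658 -0.0005  1.5905  0.2625]
```

```bash
python3 -c "
import cv2,numpy as np
a=cv2.imread('pics/carry1.png');b=cv2.imread('pics/w1.png');cv2.imwrite('pics/m1.png',np.hstack([cv2.resize(a,(400,300)),cv2.resize(b,(400,300))]))
print(np.load('w1.npz')['T_tool_cam'])"
```

```text
[[ 9.49535402e-05 -9.47865544e-01 -3.18670522e-01  8.13604065e-02]
 [ 9.99999888e-01  2.37979529e-04 -4.09887509e-04  8.12995430e-04]
 [ 4.64355308e-04 -3.18670447e-01  9.47865460e-01 -1.63417058e-01]
 [ 0.00000000e+00  0.00000000e+00  0.00000000e+00  1.00000000e+00]]
```

View pics/m1.png

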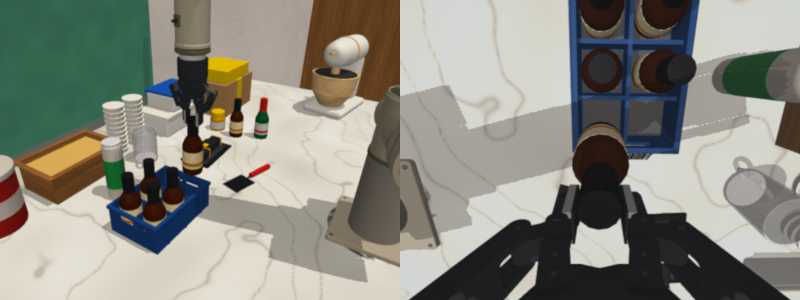

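The bottle hangs upright in the gripper, and the crate shows well in the wrist view. I'll refine the crate's pose from it.

```bash
python3 - <<'E'
from h import *
from scipy.optimize import minimize
np.set_printoptions(precision=4,suppress=True)
c=dict(np.load("w1.npz"));T=c["T_tool_cam"];R=c["R"]@T[:3,:3];p0=c["R"]@T[:3,3]+c["p"]
Pi=cloud(c,R,p0);P=Pi.reshape(-1,3);rgb=c["frame"].reshape(-1,3).astype(int)
blue=(rgb[:,2]>rgb[:,0]+40)&(rgb[:,2]>rgb[:,1]+25)
q=P[blue&(P[:,1]>.1)];rim=q[(q[:,2]>.081)&(q[:,2]<.089)][:,:2];print(len(rim),np.percentile(q[:,2],[50,95,99]))
def sd(p,q):
    ct,st=np.cos(p[2]),np.sin(p[2]);d=q-p[:2];return np.stack([d[:,0]*ct+d[:,1]*st,-d[:,0]*st+d[:,1]*ct],1)
def cost(p):
    l=abs(sd(p,rim));e=np.minimum(abs(l[:,0]-.078),abs(l[:,1]-.117));return np.minimum(e,.006).mean()
b=min((minimize(cost,[.526+a,.267+e,t],method="Nelder-Mead",options=dict(initial_simplex=np.array([.526+a,.267+e,t])+np.vstack([np.zeros(3),np.diag([.004,.004,.03])]))) for a in(-.004,0,.004) for e in(-.004,0,.004) for t in(-.05,-.03,0)),key=lambda r:r.fun)
p=b.x;print(p,b.fun);ct,st=np.cos(p[2]),np.sin(p[2])
l=sd(p,rim);print(np.percentile(l,[1,99],0))
for v in[(-.039,-.078),(.039,-.078),(0,-.14)]:print(v,p[:2]+np.array([[ct,-st],[st,ct]])@v)
# body of held bottle: low points near
m=(Pi[...,2]<.2)&(Pi[...,2]>.14)&(abs(Pi[...,1]-.19)<.06)&(abs(Pi[...,0]-.484)<.05)
h=Pi[m];print("held body",len(h),h.mean(0),h.min(0),h.max(0))
E
```

```text
4864 [0.0791 0.0853 0.086 ]
[ 0.5287  0.2655 -0.0282] 0.002295794598133041
[[-0.0831 -0.1211]
 [ 0.0835  0.084 ]]
(-0.039, -0.078) [0.4875 0.1886]
(0.039, -0.078) [0.5654 0.1864]
(0, -0.14) [0.5247 0.1255]
held body 1255 [0.4864 0.1986 0.1762] [0.4573 0.1799 0.1401] [0.5146 0.2032 0.2   ]
```

```bash
python3 -m pendant '[{"tx":0.15,"ty":0.7,"tz":0,"twist":0,"grip":2.5},{"tx":0,"ty":0.7,"tz":0,"twist":0,"grip":2.5},{"tx":0,"ty":0,"tz":0,"twist":0,"grip":2.5},{"tx":0,"ty":0,"tz":-1,"twist":0,"grip":2.5},{"tx":0,"ty":0,"tz":-1.5,"twist":0,"grip":2.5},{"tx":0,"ty":0,"tz":0,"twist":0,"grip":2.5}]'; python3 -m pendant '[{"tx":0,"ty":0,"tz":-1.5,"twist":0,"grip":2.5},{"tx":0,"ty":0,"tz":-1.5,"twist":0,"grip":2.5},{"tx":0,"ty":0,"tz":-1.5,"twist":0,"grip":2.5},{"tx":0,"ty":0,"tz":-1.5,"twist":0,"grip":2.5},{"tx":0,"ty":0,"tz":-1,"twist":0,"grip":2.5},{"tx":0,"ty":0,"tz":-0.5,"twist":0,"grip":2.5},{"tx":0,"ty":0,"tz":-0.3,"twist":0,"grip":2.5},{"tx":0,"ty":0,"tz":0,"twist":0,"grip":2.5}]'
```

```text
t: 7.0
position: [0.4841, 0.1889, 0.2193]
tool_rot: [[0.015, 1.0, -0.005], [1.0, -0.015, -0.002], [-0.002, -0.005, -1.0]]
ft_force: [-0.9, -0.4, -4.2]
gripper_width: 0.0293
grip_force: 50.0
t: 7.8
position: [0.486, 0.1895, 0.1451]
tool_rot: [[0.015, 1.0, 0.0], [1.0, -0.015, 0.0], [0.0, 0.0, -1.0]]
ft_force: [0.5, 0.7, -3.3]
gripper_width: 0.0293
grip_force: 49.9
```

```bash
python3 -m pendant '[{"tx":0,"ty":0,"tz":-0.4,"twist":0,"grip":2.5},{"tx":0,"ty":0,"tz":-0.3,"twist":0,"grip":2.5},{"tx":0,"ty":0,"tz":-0.1,"twist":0,"grip":2.5},{"tx":0,"ty":0,"tz":0,"twist":0,"grip":2.5},{"tx":0,"ty":0,"tz":0,"twist":0,"grip":2.5}]'; python3 -m pendant '[{"tx":0,"ty":0,"tz":-0.1,"twist":0,"grip":2.5},{"tx":0,"ty":0,"tz":-0.1,"twist":0,"grip":2.5},{"tx":0,"ty":0,"tz":0,"twist":0,"grip":2.5}]';python3 -m pendant '[{"tx":0,"ty":0,"tz":-0.1,"twist":0,"grip":2.5},{"tx":0,"ty":0,"tz":0,"twist":0,"grip":2.5}]'
```

```text
t: 8.3
position: [0.486, 0.1895, 0.1372]
tool_rot: [[0.015, 1.0, 0.0], [1.0, -0.015, 0.0], [0.0, 0.0, -1.0]]
ft_force: [-0.2, 0.2, -2.3]
gripper_width: 0.0293
grip_force: 50.0
t: 8.6
position: [0.4859, 0.1895, 0.1349]
tool_rot: [[0.015, 1.0, -0.0], [1.0, -0.015, -0.0], [-0.0, -0.0, -1.0]]
ft_force: [-1.5, -0.7, -3.0]
gripper_width: 0.0294
grip_force: 50.0
t: 8.8
position: [0.4861, 0.1895, 0.1343]
tool_rot: [[0.015, 1.0, 0.0], [1.0, -0.015, 0.0], [0.0, 0.0, -1.0]]
ft_force: [-0.1, 0.5, -0.9]
gripper_width: 0.0292
grip_force: 50.1
```

Contact is starting; one more millimetre, then a gentle release, and up and back to bottle B.

```bash
python3 -m pendant '[{"tx":0,"ty":0,"tz":-0.1,"twist":0,"grip":2.5},{"tx":0,"ty":0,"tz":0,"twist":0,"grip":2.5}]'; python3 -m pendant '[{"tx":0,"ty":0,"tz":0,"twist":0,"grip":3.6},{"tx":0,"ty":0,"tz":0,"twist":0,"grip":4.5},{"tx":0,"ty":0,"tz":0,"twist":0,"grip":5.2},{"tx":0,"ty":0,"tz":0,"twist":0,"grip":5.2}]';python3 -m pendant '[{"tx":0,"ty":0,"tz":1,"twist":0,"grip":5.2},{"tx":0,"ty":0,"tz":2,"twist":0,"grip":5.2},{"tx":0,"ty":0,"tz":3,"twist":0,"grip":5.2},{"tx":0,"ty":0,"tz":3,"twist":0,"grip":5.2},{"tx":0,"ty":0,"tz":1,"twist":0,"grip":8},{"tx":0,"ty":-3,"tz":0,"twist":0,"grip":8.5},{"tx":0.5,"ty":-4,"tz":0,"twist":0,"grip":8.5},{"tx":0.5,"ty":-4,"tz":0,"twist":0,"grip":8.5}]'
python3 -m pendant '[{"tx":1,"ty":-5,"tz":0,"twist":0,"grip":8.5},{"tx":1,"ty":-5,"tz":0,"twist":0,"grip":8.5},{"tx":1,"ty":-5,"tz":0,"twist":0,"grip":8.5},{"tx":1,"ty":-5,"tz":0,"twist":0,"grip":8.5},{"tx":1,"ty":-5,"tz":0,"twist":0,"grip":8.5},{"tx":1,"ty":-5,"tz":0,"twist":0,"grip":8.5},{"tx":1,"ty":-4,"tz":0,"twist":0,"grip":8.5},{"tx":0,"ty":0,"tz":0,"twist":0,"grip":8.5}]'
```

```text
t: 9.0
position: [0.4866, 0.1897, 0.1341]
tool_rot: [[0.015, 1.0, 0.002], [1.0, -0.015, 0.001], [0.001, 0.002, -1.0]]
ft_force: [-0.4, 0.5, 3.8]
gripper_width: 0.0295
grip_force: 50.7
t: 9.4
position: [0.4858, 0.1894, 0.1329]
tool_rot: [[0.015, 1.0, -0.0], [1.0, -0.015, -0.0], [-0.0, -0.0, -1.0]]
ft_force: [-0.6, 0.1, -0.6]
gripper_width: 0.0521
grip_force: 0.0
t: 10.2
position: [0.4958, 0.0787, 0.2331]
tool_rot: [[0.013, 1.0, 0.0], [1.0, -0.013, -0.0], [-0.0, 0.0, -1.0]]
ft_force: [1.1, -1.0, 0.0]
gripper_width: 0.0848
grip_force: 0.0
t: 11.0
position: [0.5642, -0.2597, 0.2316]
tool_rot: [[0.02, 1.0, -0.002], [1.0, -0.02, -0.001], [-0.001, -0.002, -1.0]]
ft_force: [-1.2, 0.8, -1.5]
gripper_width: 0.0854
grip_force: 0.0
```

```bash
python3 -m pendant '[{"tx":0.9,"ty":-2.6,"tz":0,"twist":0,"grip":8.5},{"tx":0.9,"ty":-2.6,"tz":0,"twist":0,"grip":8.5},{"tx":0.7,"ty":-2,"tz":0,"twist":0,"grip":8.5},{"tx":0,"ty":0,"tz":-2,"twist":0,"grip":8.5},{"tx":0,"ty":0,"tz":-2,"twist":0,"grip":8.5},{"tx":0,"ty":0,"tz":0,"twist":0,"grip":8.5},{"tx":0,"ty":0,"tz":0,"twist":0,"grip":8.5}]' 50
python3 - <<'E'
from cell import arm,cams
from h import *
np.set_printoptions(precision=4,suppress=True)
s=arm.read_state();print(s["position"])
w=cams.capture("wrist");T=w["T_tool_cam"];P=cloud(w,s["tool_rot"]@T[:3,:3],s["tool_rot"]@T[:3,3]+s["position"])
m=(P[...,2]>.155)&(P[...,2]<.175)&(np.hypot(P[...,0]-.5895,P[...,1]+.332)<.022);q=P[m];print(len(q),q.mean(0),np.percentile(q,[2,98],0))
c=cams.capture("side");P=cloud(c).reshape(-1,3);m=(P[:,2]>.13)&(P[:,2]<.19)&(np.hypot(P[:,0]-.486,P[:,1]-.189)<.025);q=P[m];print("packedA",len(q),np.percentile(q,[2,50,98],0))
E
```

```text
t: 11.7
position: [0.5895, -0.3259, 0.1927]
tool_rot: [[0.015, 1.0, -0.001], [1.0, -0.015, 0.001], [0.001, -0.001, -1.0]]
ft_force: [-1.0, -0.1, 0.1]
gripper_width: 0.0848
grip_force: 0.0
[ 0.5895 -0.3259  0.1927]
2012 [ 0.5922 -0.3328  0.1639] [[ 0.5786 -0.3478  0.1566]
 [ 0.6058 -0.3198  0.1657]]
packedA 484 [[0.4713 0.1779 0.1312]
 [0.4811 0.199  0.1591]
 [0.4988 0.2053 0.1745]]
```

```bash
python3 -m pendant '[{"tx":0.1,"ty":-0.65,"tz":0,"twist":0,"grip":8.5},{"tx":0,"ty":0,"tz":-1.5,"twist":0,"grip":8.5},{"tx":0,"ty":0,"tz":-2,"twist":0,"grip":8.5},{"tx":0,"ty":0,"tz":-2,"twist":0,"grip":8.5},{"tx":0,"ty":0,"tz":-1,"twist":0,"grip":8.5},{"tx":0,"ty":0,"tz":-0.4,"twist":0,"grip":8.5},{"tx":0,"ty":0,"tz":0,"twist":0,"grip":8.5},{"tx":0,"ty":0,"tz":0,"twist":0,"grip":8.5}]';python3 -m pendant '[{"tx":0,"ty":0,"tz":0,"twist":0,"grip":2.5},{"tx":0,"ty":0,"tz":0,"twist":0,"grip":2.5},{"tx":0,"ty":0,"tz":0,"twist":0,"grip":2.5},{"tx":0,"ty":0,"tz":0,"twist":0,"grip":2.5},{"tx":0,"ty":0,"tz":0,"twist":0,"grip":2.5},{"tx":0,"ty":0,"tz":0,"twist":0,"grip":2.5}]' 50
```

```text
t: 12.6
position: [0.5914, -0.3336, 0.1252]
tool_rot: [[0.015, 1.0, 0.001], [1.0, -0.015, -0.001], [-0.001, 0.001, -1.0]]
ft_force: [0.0, -0.2, 0.6]
gripper_width: 0.0852
grip_force: 0.0
t: 13.2
position: [0.5912, -0.3334, 0.1248]
tool_rot: [[0.015, 1.0, 0.001], [1.0, -0.015, -0.001], [-0.001, 0.001, -1.0]]
ft_force: [0.8, 0.5, 3.6]
gripper_width: 0.0295
grip_force: 49.8
```

```bash
python3 -m pendant '[{"tx":0,"ty":0,"tz":1,"twist":0,"grip":2.5},{"tx":0,"ty":0,"tz":2,"twist":0,"grip":2.5},{"tx":0,"ty":0,"tz":2.5,"twist":0,"grip":2.5},{"tx":0,"ty":0,"tz":2.5,"twist":0,"grip":2.5},{"tx":0,"ty":0,"tz":2.5,"twist":0,"grip":2.5},{"tx":0,"ty":0,"tz":1.5,"twist":0,"grip":2.5},{"tx":0,"ty":1,"tz":0.5,"twist":0,"grip":2.5},{"tx":0,"ty":2,"tz":0,"twist":0,"grip":2.5}]' 50;python3 -m pendant '[{"tx":-0.3,"ty":3,"tz":0,"twist":0,"grip":2.5},{"tx":-0.3,"ty":3.5,"tz":0,"twist":0,"grip":2.5},{"tx":-0.3,"ty":3.5,"tz":0,"twist":0,"grip":2.5},{"tx":-0.3,"ty":3.5,"tz":0,"twist":0,"grip":2.5},{"tx":-0.3,"ty":3.5,"tz":0,"twist":0,"grip":2.5},{"tx":-0.3,"ty":3.5,"tz":0,"twist":0,"grip":2.5},{"tx":-0.3,"ty":3.5,"tz":0,"twist":0,"grip":2.5},{"tx":-0.3,"ty":3.5,"tz":0,"twist":0,"grip":2.5}]'; python3 -m pendant '[{"tx":-0.3,"ty":3.5,"tz":0,"twist":0,"grip":2.5},{"tx":0,"ty":3.5,"tz":0,"twist":0,"grip":2.5},{"tx":0,"ty":3.5,"tz":0,"twist":0,"grip":2.5},{"tx":0,"ty":3.5,"tz":0,"twist":0,"grip":2.5},{"tx":0,"ty":2.5,"tz":0,"twist":0,"grip":2.5},{"tx":0,"ty":1,"tz":0,"twist":0,"grip":2.5},{"tx":0,"ty":0,"tz":0,"twist":0,"grip":2.5},{"tx":0,"ty":0,"tz":0,"twist":0,"grip":2.5}]'
```

```text
t: 14.0
position: [0.5906, -0.3037, 0.2492]
tool_rot: [[0.017, 1.0, 0.0], [1.0, -0.017, -0.0], [-0.0, 0.0, -1.0]]
ft_force: [-0.2, 0.3, -4.1]
gripper_width: 0.0288
grip_force: 49.8
t: 14.8
position: [0.5654, -0.0261, 0.2474]
tool_rot: [[0.015, 1.0, -0.003], [1.0, -0.015, 0.001], [0.001, -0.003, -1.0]]
ft_force: [1.0, -0.0, -3.2]
gripper_width: 0.0296
grip_force: 49.9
t: 15.6
position: [0.5633, 0.1461, 0.2483]
tool_rot: [[0.015, 1.0, -0.001], [1.0, -0.015, -0.001], [-0.001, -0.001, -1.0]]
ft_force: [0.1, 0.2, -1.9]
gripper_width: 0.0291
grip_force: 49.9
```

```bash
python3 -m pendant '[{"tx":0.1,"ty":1.5,"tz":0,"twist":0,"grip":2.5},{"tx":0,"ty":1.6,"tz":0,"twist":0,"grip":2.5},{"tx":0,"ty":1,"tz":0,"twist":0,"grip":2.5},{"tx":0,"ty":0,"tz":0,"twist":0,"grip":2.5},{"tx":0,"ty":0,"tz":-1,"twist":0,"grip":2.5},{"tx":0,"ty":0,"tz":-1.5,"twist":0,"grip":2.5},{"tx":0,"ty":0,"tz":0,"twist":0,"grip":2.5}]'; python3 -m pendant '[{"tx":0,"ty":0,"tz":-1.5,"twist":0,"grip":2.5},{"tx":0,"ty":0,"tz":-1.5,"twist":0,"grip":2.5},{"tx":0,"ty":0,"tz":-1.5,"twist":0,"grip":2.5},{"tx":0,"ty":0,"tz":-1.5,"twist":0,"grip":2.5},{"tx":0,"ty":0,"tz":-1,"twist":0,"grip":2.5},{"tx":0,"ty":0,"tz":-0.5,"twist":0,"grip":2.5},{"tx":0,"ty":0,"tz":-0.2,"twist":0,"grip":2.5},{"tx":0,"ty":0,"tz":0,"twist":0,"grip":2.5}]'
```

```text
t: 16.3
position: [0.563, 0.1869, 0.22]
tool_rot: [[0.016, 1.0, -0.006], [1.0, -0.016, -0.002], [-0.002, -0.005, -1.0]]
ft_force: [-1.2, 0.4, -3.9]
gripper_width: 0.0292
grip_force: 49.9
t: 17.1
position: [0.565, 0.1879, 0.1473]
tool_rot: [[0.015, 1.0, 0.0], [1.0, -0.015, 0.0], [0.0, 0.0, -1.0]]
ft_force: [-1.1, 0.4, -2.0]
gripper_width: 0.029
grip_force: 49.9
```

```bash
python3 -m pendant '[{"tx":0,"ty":0,"tz":-0.4,"twist":0,"grip":2.5},{"tx":0,"ty":0,"tz":-0.4,"twist":0,"grip":2.5},{"tx":0,"ty":0,"tz":-0.2,"twist":0,"grip":2.5},{"tx":0,"ty":0,"tz":-0.1,"twist":0,"grip":2.5},{"tx":0,"ty":0,"tz":0,"twist":0,"grip":2.5}]'; python3 -m pendant '[{"tx":0,"ty":0,"tz":-0.1,"twist":0,"grip":2.5},{"tx":0,"ty":0,"tz":0,"twist":0,"grip":2.5}]';python3 -m pendant '[{"tx":0,"ty":0,"tz":-0.1,"twist":0,"grip":2.5},{"tx":0,"ty":0,"tz":0,"twist":0,"grip":2.5}]'
```

```text
t: 17.6
position: [0.5647, 0.1878, 0.1359]
tool_rot: [[0.015, 1.0, -0.0], [1.0, -0.015, -0.0], [-0.0, -0.0, -1.0]]
ft_force: [-0.3, 0.7, -3.4]
gripper_width: 0.0293
grip_force: 49.9
t: 17.8
position: [0.5648, 0.1878, 0.1351]
tool_rot: [[0.015, 1.0, 0.0], [1.0, -0.015, 0.0], [0.0, 0.0, -1.0]]
ft_force: [-0.0, 0.6, -2.6]
gripper_width: 0.029
grip_force: 49.9
t: 18.0
position: [0.5652, 0.1879, 0.1347]
tool_rot: [[0.015, 1.0, 0.001], [1.0, -0.015, 0.0], [0.0, 0.001, -1.0]]
ft_force: [-0.2, 0.2, 0.3]
gripper_width: 0.029
grip_force: 50.3
```

```bash
python3 -m pendant '[{"tx":0,"ty":0,"tz":-0.05,"twist":0,"grip":2.5},{"tx":0,"ty":0,"tz":0,"twist":0,"grip":3.6},{"tx":0,"ty":0,"tz":0,"twist":0,"grip":4.5},{"tx":0,"ty":0,"tz":0,"twist":0,"grip":5.2},{"tx":0,"ty":0,"tz":0,"twist":0,"grip":5.2}]';python3 -m pendant '[{"tx":0,"ty":0,"tz":1,"twist":0,"grip":5.2},{"tx":0,"ty":0,"tz":2,"twist":0,"grip":5.2},{"tx":0,"ty":0,"tz":3,"twist":0,"grip":5.2},{"tx":0,"ty":0,"tz":3,"twist":0,"grip":5.2},{"tx":0,"ty":0,"tz":1,"twist":0,"grip":8},{"tx":0,"ty":-3,"tz":0,"twist":0,"grip":8.5},{"tx":0.5,"ty":-4,"tz":0,"twist":0,"grip":8.5},{"tx":0.5,"ty":-4,"tz":0,"twist":0,"grip":8.5}]'
python3 -m pendant '[{"tx":1,"ty":-4,"tz":0,"twist":1,"grip":8.5},{"tx":1,"ty":-4,"tz":0,"twist":1.4,"grip":8.5},{"tx":1,"ty":-4,"tz":0,"twist":0,"grip":8.5},{"tx":0.5,"ty":-4,"tz":0,"twist":0,"grip":8.5},{"tx":0,"ty":-3,"tz":0,"twist":0,"grip":8.5},{"tx":0,"ty":-2,"tz":0,"twist":0,"grip":8.5},{"tx":0,"ty":0,"tz":0,"twist":0,"grip":8.5},{"tx":0,"ty":0,"tz":0,"twist":0,"grip":8.5}]'
cat > look.py <<'E'
from cell import arm,cams,models
from h import *
import cv2,sys
np.set_printoptions(precision=4,suppress=True)
s=arm.read_state();print(s["t"],s["position"])
w=cams.capture("wrist");T=w["T_tool_cam"];P=cloud(w,s["tool_rot"]@T[:3,:3],s["tool_rot"]@T[:3,3]+s["position"])
c=cams.capture("side");t=cams.capture("top")
f=lambda a:cv2.resize(a["frame"],(400,300))[...,::-1]
cv2.imwrite(f"pics/{sys.argv[1]}.png",np.vstack([np.hstack([f(c),f(w)]),np.hstack([f(t),f(t)*0])]))
np.savez(sys.argv[1]+".npz",P=P,S=cloud(c),T=cloud(t))
E
python3 look.py s1; python3 - <<'E'
from h import *;import cv2
D=np.load("s1.npz")
for k in"PST":
    P=D[k].reshape(-1,3);t=P[(abs(P[:,0]-.612)<.05)&(abs(P[:,1]+.126)<.1)&(P[:,2]>.034)&(P[:,2]<.05)]
    if len(t)<50:continue
    print(k,len(t),cv2.minAreaRect((t[:,:2]*1000).astype(np.float32)),np.median(t[:,2]))
    for a in np.arange(-.195,-.04,.03):
        q=t[abs(t[:,1]-a)<.005]
        if len(q)>9:print(round(a,3),np.percentile(q[:,0],[2,98]).round(4),len(q))
E
```

```text
t: 18.5
position: [0.5647, 0.1878, 0.1335]
tool_rot: [[0.015, 1.0, -0.0], [1.0, -0.015, -0.0], [-0.0, -0.0, -1.0]]
ft_force: [0.7, 0.2, -0.3]
gripper_width: 0.0522
grip_force: 0.0
t: 19.3
position: [0.5746, 0.0771, 0.2335]
tool_rot: [[0.014, 1.0, -0.0], [1.0, -0.014, -0.0], [-0.0, -0.0, -1.0]]
ft_force: [0.3, -0.1, 1.1]
gripper_width: 0.0852
grip_force: 0.0
t: 20.1
position: [0.6096, -0.1322, 0.2331]
tool_rot: [[-0.026, 1.0, -0.001], [1.0, 0.026, 0.001], [0.001, -0.001, -1.0]]
ft_force: [-0.0, 0.1, 0.4]
gripper_width: 0.085
grip_force: 0.0
20.1 [ 0.6096 -0.1322  0.2331]
P 7421 ((614.4979248046875, -125.78535461425781), (63.72051239013672, 162.38002014160156), 1.4701329469680786) 0.04143025735700773
-0.195 [0.5962 0.6385] 339
-0.165 [0.5958 0.637 ] 355
-0.135 [0.5944 0.6357] 381
-0.105 [0.593 0.635] 424
-0.075 [0.5838 0.6427] 646
-0.045 [0.5857 0.6408] 359
S 710 ((610.3283081054688, -123.36324310302734), (62.22197723388672, 167.10415649414062), 0.6714816689491272) 0.03956402838764328
-0.195 [0.593  0.6338] 38
-0.165 [0.5937 0.6318] 28
-0.135 [0.5922 0.6297] 30
-0.105 [0.592  0.6307] 37
-0.075 [0.5806 0.6387] 54
-0.045 [0.5808 0.6372] 74
T 1422 ((611.6668701171875, -125.71778869628906), (62.0173225402832, 165.157470703125), 0.8394225239753723) 0.042138845433782546
-0.195 [0.5944 0.6243] 51
-0.165 [0.5932 0.601 ] 24
-0.135 [0.5924 0.6329] 98
-0.105 [0.5917 0.6315] 89
-0.075 [0.5812 0.6391] 137
-0.045 [0.5831 0.6293] 76
```

View pics/s1.png

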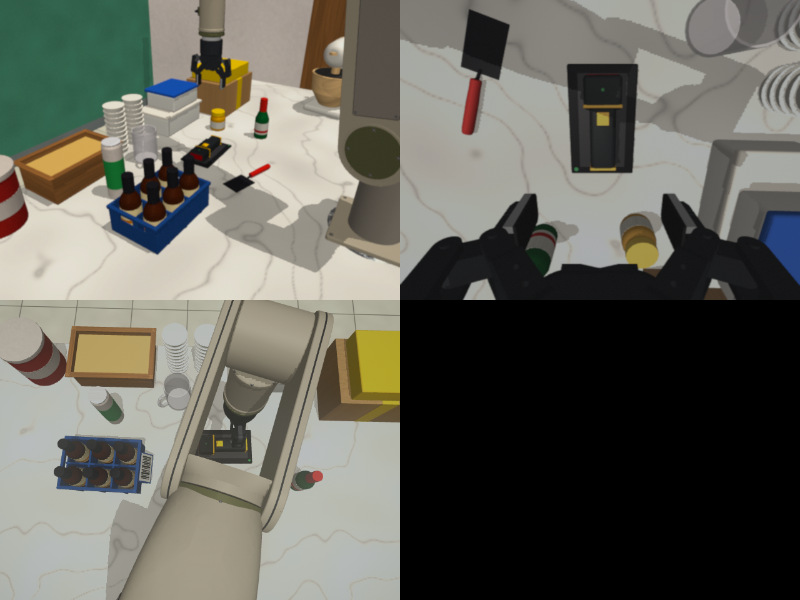

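All six bottles stand in the crate. The scanner lies centred on its pad, in the middle of the wrist view. Going down to grip it.

```bash
python3 -m pendant '[{"tx":0.35,"ty":-0.3,"tz":-2,"twist":0,"grip":8.5},{"tx":0,"ty":0,"tz":-4,"twist":0,"grip":8.5},{"tx":0,"ty":0,"tz":-4,"twist":0,"grip":8.5},{"tx":0,"ty":0,"tz":-4,"twist":0,"grip":8.5},{"tx":0,"ty":0,"tz":-3,"twist":0,"grip":8.5},{"tx":0,"ty":0,"tz":-1.5,"twist":0,"grip":8.5},{"tx":0,"ty":0,"tz":0,"twist":0,"grip":8.5},{"tx":0,"ty":0,"tz":0,"twist":0,"grip":8.5}]'
```

```text
t: 21.05
position: [0.6143, -0.135, 0.0501]
tool_rot: [[-0.027, 1.0, 0.002], [1.0, 0.027, -0.0], [-0.0, 0.002, -1.0]]
ft_force: [0.2, 0.4, -0.9]
gripper_width: 0.0853
grip_force: 0.0
```

```bash
python3 -m pendant '[{"tx":-0.1,"ty":0,"tz":-1,"twist":0,"grip":8.5},{"tx":0,"ty":0,"tz":-1,"twist":0,"grip":8.5},{"tx":0,"ty":0,"tz":-1,"twist":0,"grip":8.5},{"tx":0,"ty":0,"tz":-0.6,"twist":0,"grip":8.5},{"tx":0,"ty":0,"tz":0,"twist":0,"grip":8.5},{"tx":0,"ty":0,"tz":0,"twist":0,"grip":8.5}]';python3 -m pendant '[{"tx":0,"ty":0,"tz":0,"twist":0,"grip":6},{"tx":0,"ty":0,"tz":0,"twist":0,"grip":5},{"tx":0,"ty":0,"tz":0,"twist":0,"grip":4},{"tx":0,"ty":0,"tz":0,"twist":0,"grip":3.8},{"tx":0,"ty":0,"tz":0,"twist":0,"grip":3.8},{"tx":0,"ty":0,"tz":0,"twist":0,"grip":3.8}]' 50;python3 -m pendant '[{"tx":0,"ty":0,"tz":1,"twist":0,"grip":3.8},{"tx":0,"ty":0,"tz":2,"twist":0,"grip":3.8},{"tx":0,"ty":0,"tz":2,"twist":0,"grip":3.8},{"tx":0,"ty":0,"tz":1,"twist":0,"grip":3.8},{"tx":0,"ty":0,"tz":0,"twist":0,"grip":3.8},{"tx":0,"ty":0,"tz":0,"twist":0,"grip":3.8}]' 50
python3 look.py s2;python3 - <<'E'
from h import *;import cv2
D=np.load("s2.npz");D0=np.load("s1.npz")
for k in"PST":
    P=D[k].reshape(-1,3);t=P[(abs(P[:,0]-.612)<.05)&(abs(P[:,1]+.126)<.1)&(P[:,2]>.07)&(P[:,2]<.115)]
    h=t[t[:,1]>-.09];b=t[t[:,1]<-.16]
    print(k,len(t),[ (len(q),np.median(q,0).round(4),q.max(0).round(4)) for q in(h,b) if len(q)>5])
    if len(h)>50:
        z=np.median(h[:,2]);h=h[abs(h[:,2]-z)<.006]
        A=np.c_[h[:,1],np.ones(len(h))];print("slope dz/dy",np.linalg.lstsq(A,h[:,2],rcond=None)[0])
E
```

```text
t: 21.65
position: [0.6121, -0.1352, 0.0123]
tool_rot: [[-0.027, 1.0, -0.001], [1.0, 0.027, 0.0], [0.0, -0.001, -1.0]]
ft_force: [0.1, 0.3, -0.2]
gripper_width: 0.0852
grip_force: 0.0
t: 22.25
position: [0.6132, -0.1354, 0.0136]
tool_rot: [[-0.027, 1.0, 0.002], [1.0, 0.027, -0.001], [-0.001, 0.002, -1.0]]
ft_force: [-0.1, -0.0, 6.1]
gripper_width: 0.0422
grip_force: 51.5
t: 22.85
position: [0.6119, -0.1351, 0.0719]
tool_rot: [[-0.027, 1.0, -0.001], [1.0, 0.027, 0.0], [0.0, -0.001, -1.0]]
ft_force: [0.1, 0.7, -3.5]
gripper_width: 0.0421
grip_force: 51.2
22.85 [ 0.6119 -0.1351  0.0719]
P 40246 [(18827, array([ 0.6109, -0.0655,  0.0993]), array([ 0.6427, -0.0432,  0.1021])), (5088, array([ 0.6132, -0.1767,  0.0998]), array([ 0.6372, -0.16  ,  0.1016]))]
slope dz/dy [-0.02820741  0.0972408 ]
S 1122 [(574, array([ 0.5991, -0.0516,  0.0928]), array([ 0.638 , -0.0393,  0.1007])), (137, array([ 0.5903, -0.1859,  0.0913]), array([ 0.6324, -0.1601,  0.1004]))]
slope dz/dy [-0.09169241  0.08945757]
T 1282 [(396, array([ 0.5983, -0.0782,  0.0991]), array([ 0.6408, -0.0559,  0.1037])), (437, array([ 0.6014, -0.1884,  0.0992]), array([ 0.6329, -0.1603,  0.1053]))]
slope dz/dy [-0.01447199  0.09805125]
```

View pics/s2.png

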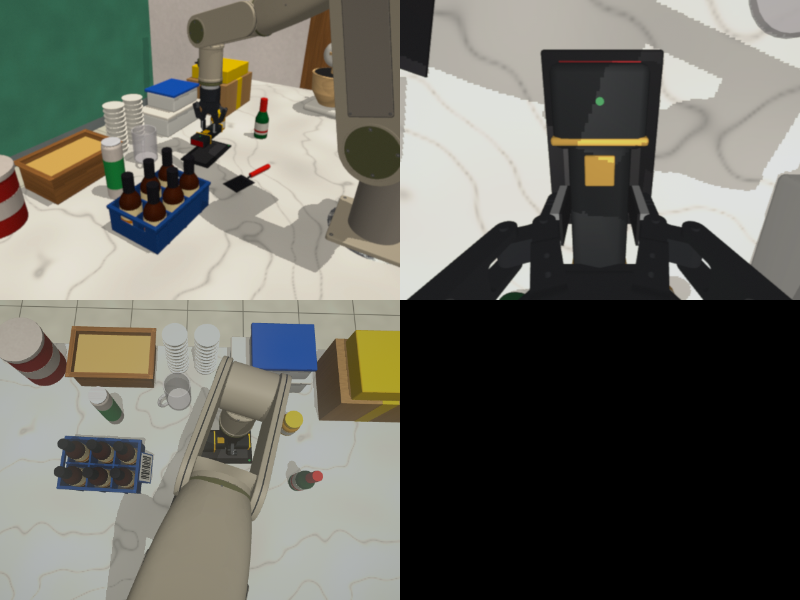

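Held level: the top is at about 0.100 both front and back, and the window leads the TCP by 93 mm and sits 11.5 mm above it. The target TCP is (0.5176, −0.0665, 0.0405), turned −3.1°.

```bash
python3 -m pendant '[{"tx":-1,"ty":0.5,"tz":0.5,"twist":-1,"grip":3.8},{"tx":-2,"ty":1,"tz":0,"twist":-1,"grip":3.8},{"tx":-2,"ty":1.5,"tz":0,"twist":-1.1,"grip":3.8},{"tx":-2,"ty":1.5,"tz":-0.5,"twist":0,"grip":3.8},{"tx":-1.5,"ty":1.5,"tz":-1,"twist":0,"grip":3.8},{"tx":-1,"ty":0.8,"tz":-1,"twist":0,"grip":3.8},{"tx":0,"ty":0,"tz":-1,"twist":0,"grip":3.8},{"tx":0,"ty":0,"tz":0,"twist":0,"grip":3.8}]';python3 -m pendant '[{"tx":0,"ty":0,"tz":0,"twist":0,"grip":3.8},{"tx":0,"ty":0,"tz":0,"twist":0,"grip":3.8}]'
python3 look.py s3;python3 - <<'E'
from h import *
np.set_printoptions(precision=4,suppress=True)
D=np.load("s3.npz")
for k in"PST":
    P=D[k].reshape(-1,3);P=P[~np.isnan(P[:,0])]
    t=P[(abs(P[:,0]-.52)<.06)&(P[:,1]>-.17)&(P[:,1]<.04)&(P[:,2]>.055)&(P[:,2]<.085)]
    h=t[t[:,1]>-.01]
    if len(h)>20:print(k,"head",len(h),np.percentile(h,[2,50,98],0))
    for a in(-.02,-.005,.01):
        q=t[abs(t[:,1]-a)<.004]
        if len(q)>9:print(a,np.percentile(q[:,0],[2,98]),np.median(q[:,2]))
    l=P[(abs(P[:,0]-.523)<.035)&(abs(P[:,1]-.127)<.012)&(P[:,2]>.03)&(P[:,2]<.075)]
    if len(l)>20:print(k,"label",len(l),np.percentile(l,[5,50,95],0))
E
```

```text
t: 23.8
position: [0.5159, -0.0669, 0.0405]
tool_rot: [[0.027, 1.0, -0.003], [1.0, -0.027, 0.001], [0.0, -0.003, -1.0]]
ft_force: [0.3, -0.5, -2.8]
gripper_width: 0.0417
grip_force: 51.4
t: 24.0
position: [0.5182, -0.0678, 0.0431]
tool_rot: [[0.028, 1.0, 0.001], [1.0, -0.028, -0.0], [-0.0, 0.001, -1.0]]
ft_force: [-0.3, 0.2, -2.3]
gripper_width: 0.0418
grip_force: 51.4
24.0 [ 0.5182 -0.0678  0.0431]
P head 14164 [[ 0.4923 -0.0093  0.0647]
 [ 0.5206  0.0073  0.0705]
 [ 0.5495  0.0228  0.072 ]]
-0.02 [0.4908 0.5491] 0.07076968349831975
-0.005 [0.4918 0.5495] 0.07069340309216425
0.01 [0.4923 0.5499] 0.07060088019750242
S head 416 [[ 0.4871 -0.0084  0.0557]
 [ 0.5132  0.0158  0.0677]
 [ 0.545   0.0257  0.0711]]
-0.02 [0.4853 0.5457] 0.06908947044664537
-0.005 [0.4866 0.5462] 0.06931958286173695
0.01 [0.4869 0.5449] 0.06901587049925773
T head 346 [[ 0.4883 -0.0094  0.0655]
 [ 0.5119  0.0014  0.0713]
 [ 0.5441  0.0172  0.0749]]
-0.02 [0.4871 0.5403] 0.07175512661151812
-0.005 [0.4881 0.5441] 0.07149201283756024
0.01 [0.4885 0.5348] 0.07125092585652482
T label 510 [[0.4915 0.1163 0.037 ]
 [0.5233 0.1273 0.0534]
 [0.5544 0.1377 0.0684]]
```

View pics/s3.png

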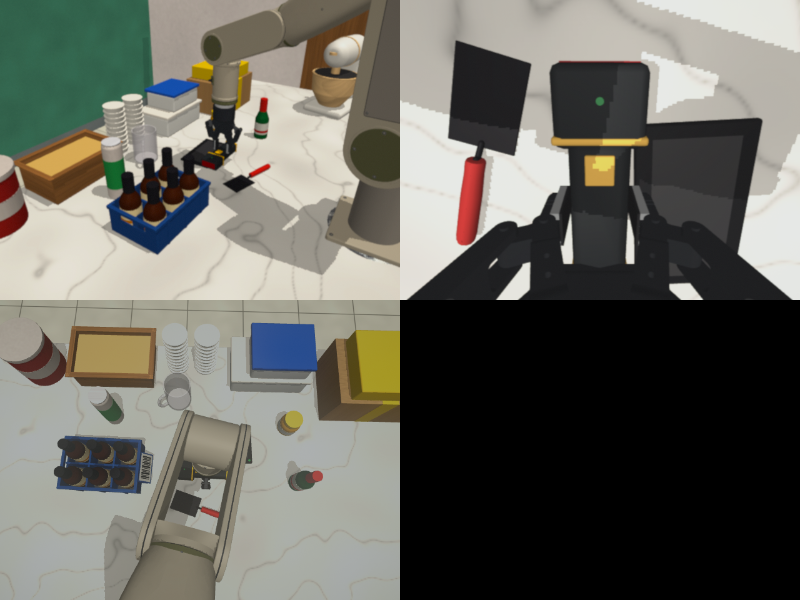

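The scanner's axis meets the label centre to within about 1–2 mm at a range of about 102 mm. A small trim, then I hold it.

```bash
python3 -m pendant '[{"tx":0.1,"ty":0.1,"tz":-0.1,"twist":0,"grip":3.8},{"tx":0,"ty":0,"tz":0,"twist":0,"grip":3.8},{"tx":0,"ty":0,"tz":0,"twist":0,"grip":3.8},{"tx":0,"ty":0,"tz":0,"twist":0,"grip":3.8},{"tx":0,"ty":0,"tz":0,"twist":0,"grip":3.8},{"tx":0,"ty":0,"tz":0,"twist":0,"grip":3.8},{"tx":0,"ty":0,"tz":0,"twist":0,"grip":3.8},{"tx":0,"ty":0,"tz":0,"twist":0,"grip":3.8}]'
for i in 1 2; do python3 -m pendant '[{"tx":0,"ty":0,"tz":0,"twist":0,"grip":3.8},{"tx":0,"ty":0,"tz":0,"twist":0,"grip":3.8},{"tx":0,"ty":0,"tz":0,"twist":0,"grip":3.8},{"tx":0,"ty":0,"tz":0,"twist":0,"grip":3.8},{"tx":0,"ty":0,"tz":0,"twist":0,"grip":3.8},{"tx":0,"ty":0,"tz":0,"twist":0,"grip":3.8},{"tx":0,"ty":0,"tz":0,"twist":0,"grip":3.8},{"tx":0,"ty":0,"tz":0,"twist":0,"grip":3.8}]';done
```

```text
t: 24.95
position: [0.5183, -0.0662, 0.0416]
tool_rot: [[0.027, 1.0, 0.0], [1.0, -0.027, -0.0], [-0.0, 0.0, -1.0]]
ft_force: [-0.1, 0.6, -2.3]
gripper_width: 0.0424
grip_force: 51.4
t: 25.75
position: [0.5183, -0.0662, 0.0416]
tool_rot: [[0.027, 1.0, 0.0], [1.0, -0.027, -0.0], [-0.0, 0.0, -1.0]]
ft_force: [-0.3, 0.1, -2.6]
gripper_width: 0.0421
grip_force: 51.4
t: 26.55
position: [0.5183, -0.0662, 0.0416]
tool_rot: [[0.027, 1.0, -0.0], [1.0, -0.027, 0.0], [0.0, -0.0, -1.0]]
ft_force: [0.4, -0.3, -2.6]
gripper_width: 0.0422
grip_force: 51.4
```

```bash
python3 -m pendant '[{"tx":0,"ty":-0.5,"tz":1.5,"twist":0,"grip":3.8},{"tx":1.5,"ty":-1,"tz":1.5,"twist":1,"grip":3.8},{"tx":2,"ty":-1.5,"tz":0.5,"twist":1,"grip":3.8},{"tx":2,"ty":-1.5,"tz":0,"twist":1.1,"grip":3.8},{"tx":2,"ty":-1.5,"tz":0,"twist":0,"grip":3.8},{"tx":2,"ty":-0.9,"tz":0,"twist":0,"grip":3.8},{"tx":0,"ty":0,"tz":0,"twist":0,"grip":3.8},{"tx":0,"ty":0,"tz":0,"twist":0,"grip":3.8}]';python3 -m pendant '[{"tx":0,"ty":0,"tz":0,"twist":0,"grip":3.8}]'
```

```text
t: 27.35
position: [0.6133, -0.1355, 0.0772]
tool_rot: [[-0.026, 1.0, -0.0], [1.0, 0.026, 0.0], [0.0, -0.0, -1.0]]
ft_force: [-1.1, 0.8, -1.5]
gripper_width: 0.042
grip_force: 51.7
t: 27.45
position: [0.6127, -0.1349, 0.0769]
tool_rot: [[-0.027, 1.0, -0.001], [1.0, 0.027, 0.0], [0.0, -0.001, -1.0]]
ft_force: [0.2, -0.2, -2.3]
gripper_width: 0.0423
grip_force: 51.7
```

```bash
python3 -m pendant '[{"tx":0,"ty":0,"tz":-1.5,"twist":0,"grip":3.8},{"tx":0,"ty":0,"tz":-1.5,"twist":0,"grip":3.8},{"tx":0,"ty":0,"tz":-1.5,"twist":0,"grip":3.8},{"tx":0,"ty":0,"tz":-0.8,"twist":0,"grip":3.8},{"tx":0,"ty":0,"tz":-0.4,"twist":0,"grip":3.8},{"tx":0,"ty":0,"tz":-0.2,"twist":0,"grip":3.8},{"tx":0,"ty":0,"tz":0,"twist":0,"grip":3.8},{"tx":0,"ty":0,"tz":0,"twist":0,"grip":3.8}]';python3 -m pendant '[{"tx":0,"ty":0,"tz":-0.1,"twist":0,"grip":3.8},{"tx":0,"ty":0,"tz":-0.1,"twist":0,"grip":3.8},{"tx":0,"ty":0,"tz":0,"twist":0,"grip":3.8}]'
```

```text
t: 28.25
position: [0.6139, -0.1354, 0.0183]
tool_rot: [[-0.027, 1.0, 0.001], [1.0, 0.027, -0.0], [-0.0, 0.001, -1.0]]
ft_force: [0.8, 0.1, -2.6]
gripper_width: 0.0419
grip_force: 51.7
t: 28.55
position: [0.6133, -0.1352, 0.0156]
tool_rot: [[-0.027, 1.0, 0.0], [1.0, 0.027, -0.0], [-0.0, 0.0, -1.0]]
ft_force: [-0.2, -0.4, -2.0]
gripper_width: 0.0423
grip_force: 51.7
```

```bash
python3 -m pendant '[{"tx":0,"ty":0,"tz":-0.1,"twist":0,"grip":3.8},{"tx":0,"ty":0,"tz":0,"twist":0,"grip":3.8}]';python3 -m pendant '[{"tx":0,"ty":0,"tz":-0.1,"twist":0,"grip":3.8},{"tx":0,"ty":0,"tz":0,"twist":0,"grip":3.8}]'
```

```text
t: 28.75
position: [0.6132, -0.1352, 0.0144]
tool_rot: [[-0.027, 1.0, -0.0], [1.0, 0.027, 0.0], [0.0, -0.0, -1.0]]
ft_force: [-0.2, -0.1, -3.1]
gripper_width: 0.0419
grip_force: 51.7
t: 28.95
position: [0.6134, -0.1352, 0.0137]
tool_rot: [[-0.027, 1.0, 0.0], [1.0, 0.027, -0.0], [-0.0, 0.0, -1.0]]
ft_force: [0.2, -0.1, -1.5]
gripper_width: 0.0423
grip_force: 51.8
```

Touching down; ease down one more millimetre, release and rise.

```bash
python3 -m pendant '[{"tx":0,"ty":0,"tz":-0.1,"twist":0,"grip":3.8},{"tx":0,"ty":0,"tz":0,"twist":0,"grip":3.8}]';python3 -m pendant '[{"tx":0,"ty":0,"tz":0,"twist":0,"grip":5},{"tx":0,"ty":0,"tz":0,"twist":0,"grip":6.5},{"tx":0,"ty":0,"tz":0,"twist":0,"grip":8},{"tx":0,"ty":0,"tz":0,"twist":0,"grip":8.5},{"tx":0,"ty":0,"tz":0,"twist":0,"grip":8.5}]';python3 -m pendant '[{"tx":0,"ty":0,"tz":2,"twist":0,"grip":8.5},{"tx":0,"ty":0,"tz":3,"twist":0,"grip":8.5},{"tx":0,"ty":0,"tz":4,"twist":0,"grip":8.5},{"tx":0,"ty":0,"tz":4,"twist":0,"grip":8.5},{"tx":0,"ty":0,"tz":4,"twist":0,"grip":8.5},{"tx":0,"ty":0,"tz":2,"twist":0,"grip":8.5},{"tx":0,"ty":0,"tz":0,"twist":0,"grip":8.5},{"tx":0,"ty":0,"tz":0,"twist":0,"grip":8.5}]'
python3 look.py s4
```

```text
t: 29.15
position: [0.6134, -0.1353, 0.0136]
tool_rot: [[-0.027, 1.0, 0.0], [1.0, 0.027, -0.0], [-0.0, 0.0, -1.0]]
ft_force: [-5.3, 1.9, 6.9]
gripper_width: 0.0423
grip_force: 52.7
t: 29.65
position: [0.6133, -0.1352, 0.0126]
tool_rot: [[-0.027, 1.0, 0.0], [1.0, 0.027, -0.0], [-0.0, 0.0, -1.0]]
ft_force: [0.7, -0.2, 0.7]
gripper_width: 0.085
grip_force: 0.0
t: 30.45
position: [0.6134, -0.1352, 0.2025]
tool_rot: [[-0.027, 1.0, 0.001], [1.0, 0.027, -0.0], [-0.0, 0.001, -1.0]]
ft_force: [-0.5, -0.4, -0.4]
gripper_width: 0.0852
grip_force: 0.0
30.45 [ 0.6134 -0.1352  0.2025]
```

View pics/s4.png

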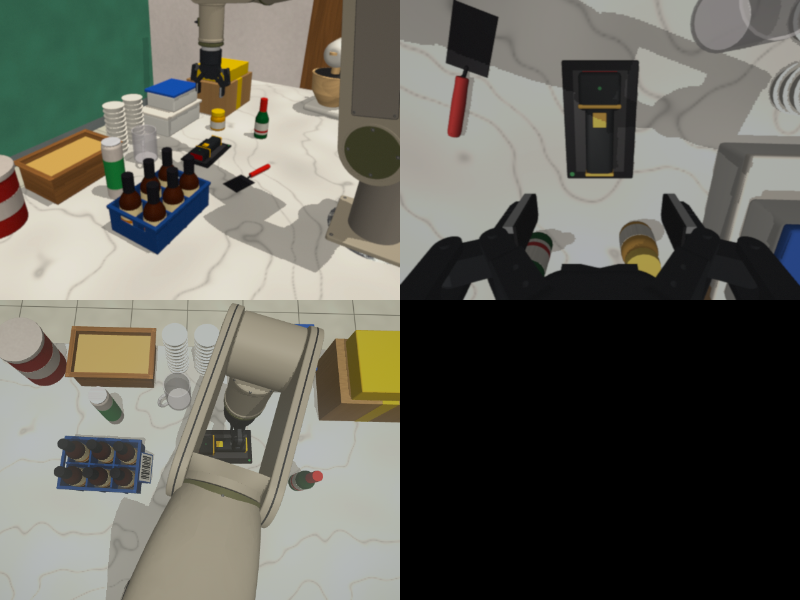

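The scanner lies flat on its pad at (600,120), all six bottles stand in the crate, and the bystanders are where they were. Handing in.

```bash
python3 -c "
from cell import arm
print(arm.hand_in())"
```

```text
the job is handed in; nothing more can be done
None
```

I packed both loose bottles upright in the two empty cells, held the scanner steady about 10 cm in front of the label for over 2 s, laid it back flat on its pad and handed the job in at about 31 s; the hand-in returned no verdict, and since the arm can only turn about the vertical, I held the scanner level, so it met the sloping label about 35° off straight-on.

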